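Hold a pouch cell in the fence corner of a thickness gauge

TASK

Set the loose pouch cell up for its thickness reading: push the thumb lever of the lever-arm gauge right down, so that the measuring foot is lifted and stays up, then lay the cell flat on the gauge's base plate with its plain end toward the back fence and its tabs away from it, and press it square into the corner so that it touches the back fence and the side fence at once. Finish while still holding the cell there, gripped or under your fingers and pushed firmly (a few newtons, no ramming) against both fences, with the foot up. Leave the clip, the tweezers and the tape roll where they are.

Things in the scene. Friction and masses are not known exactly. Their poses are not given: they have to be found in the camera images.
- gauge: lever-arm thickness gauge, fixed: aluminium base plate 176 (x) by 120 (y), its flat top 12 mm above the bench; grey head with a round white dial at the back (x +30 to +79, y -23 to +32, dial top 114 mm above the bench); the lift lever sticks out at its left. Origin: centre of the base's underside; +x points to the back (head) of the gauge, away from the robot, +y to the lever's side (left), z up. The cell's place is the front part of the plate.
- fence_corner (a point): the corner on the gauge where the faces of the two fences would meet, on the base plate's top (12 mm above the bench); axes as the gauge's. A cell pressed home lies at -x and +y of this point.
- back_fence: steel bar 10 mm high on the base plate, 66 mm long along gauge y; origin: middle of its front face's lower edge. Its face looks to gauge -x and stops the cell's plain end.
- side_fence: short steel bar 10 mm high on the base plate at the right, 28 mm long along gauge x (it covers 6 to 34 mm from the fence corner; the rest of that long side is open for a finger); origin: middle of its face's lower edge. Its face looks to gauge +y and stops the cell's right long side.
- foot_tip (a point): lowest point of the ball-ended measuring foot at the front end of the pivoting arm. Lever up: it stands on the plate, 20 mm in front of the back fence and 32 mm from the side fence's face, and bars the cell's way. Lever down: it stands 22 mm above the plate, about 27 mm in front of the back fence, and the arm over it nowhere rises above 75 mm from the bench.
- thumb_pad (a point): middle of the top of the round black thumb pad (22 mm diameter) at the left end of the lift lever; gauge x +40, y +75, 69 mm above the bench with the lever up, and y +79, 42 mm above the bench with it right down. It moves down in an arc about an axis along gauge x at gauge y +24, 46 mm above the bench. Nothing is under it but the bench.
- lift_lever (a joint): lift lever angle in rad: 0 lever up and foot down (start), 0.5 lever right down at its stop and foot fully lifted. About 2 N on the pad moves it; friction keeps it where it is left.
- cell: pouch cell, 52 g, flat, yellow-taped long edges, lying face up on the bench; rigid body 65 mm (x, -32.5 to +32.5) by 84 mm (y, -37.5 to +46.5), 5.5 mm thick. Origin on the underside, 37.5 mm from the tab end. Its thin tabs stick out 9 mm at its -y end; the +y end is the plain end. Home in the gauge its +y points along gauge +x and its +x along gauge -y. It is picked by its long edges, across the 65 mm, near the tab end.
- cell_corner (a point): corner of the cell's underside at its plain end and +x long side (cell x +32.5, y +46.5); it comes to the fence corner when the cell is home. The cell's friction on plate and fences is about 0.6, so a hard push on one fence holds it back from the other.
- kelvin_clip: blue and black test clip, 36x107x19 mm, lying on the bench; leave alone
- tweezers: black tweezers, 12x121x9 mm, lying on the bench; leave alone
- kapton_tape: flat amber tape roll, 68x74x12 mm, lying on the bench; leave alone
Things that resemble listed ones, but are neither listed nor needed, are in the scene too. What is shaped like the cell but pink or red is not meant.

How it is judged:
By the outcome, as a careful person would: the job done as asked, in the order asked, and still so for the second after the job is handed in, while the arm keeps its last pose, push and grip.
It also fails if it takes over 72 s, if anything falls off the work surface, if the arm or the gripper's body presses on something with over 40 N, if the wrist force passes 120 N, or if a joint passes its speed limit or range.

ROBOT

A 6-joint arm with a two-finger parallel gripper is mounted at the origin on a cart in front of the work surface, level with it; the furniture and walls round the work are solid. World frame = base frame: x ahead of the robot, y to its left, z up, the work surface at z = 0. Lengths are in mm, angles in rad, forces in N, time in s.
With the tool pointing down it reaches from about 400 to 825 mm from the base axis. Payload 7 kg.
Tool frame: the origin (TCP) lies midway between the tips of the shut fingers; the grasp point (between the pads) lies 19 mm behind it (robot.grasp_offset is the distance from the TCP to the grasp point, in mm); z points along the fingers, y is the line along which they close (so a half turn about z gives the same grasp; the last joint's range is limited). The gripper opens to 85 mm and grips with 20 to 120 N. Pads are 22 mm wide; open, the fingers measure 114 mm over their backs; the gripper's body (76 mm by 85 mm) begins 54 mm behind the grasp point. The pads swing forward as they close: fully open they stand 13 mm farther back than shut.
Start: joints at [-0.868, 0.359, 0.012, 0, -1.224, -0.288], TCP at [272.002, -617.746, 231.302] pointing down, gripper open.
Joint ranges: [-3.07, 3.07], [-1.43, 2.12], [-1.02, 1.25], [-3.03, 1.67], [-3.05, -0], [-3.03, 3.03]. Speed limits (rad/s): [2.39, 2.39, 3.01, 3.14, 3.14, 3.14].

INTERFACE

Orientations are given as a unit quaternion [w, x, y, z].
In Python, from plant import robot, eoat, planner, vision, order gives the robot as it stands. Calls block until the motion is done:
- robot.move_ptp(position, orientation): joint-space move of the TCP to a pose.
- robot.move_linear(position, frame=None, velocity=150, threshold=None): straight line of the TCP; frame=None keeps the orientation; velocity is the mean speed in mm/s. With threshold (N) it stops when the force on the tool has changed by that much, and returns True; else False.
- robot.move_j(angles): joint-space move.
- eoat.set_gripper(opening): finger opening in mm; the grip force is fixed at half the most; returns when the fingers have stopped.
- robot.wait(seconds).
- planner.ik(position, orientation): joint angles nearest the present ones, or None.
- robot.observe(): the state.
- vision.grab_frame(name): name is "scene" or "side" or "wrist"; returns the picture (480x640x3 uint8, red, green, blue); there is no depth.
- vision.camera_model(name): a dict with "fx", "fy", "cx", "cy" (pixels), "k1" (the pictures are not rectified: a ray, as slopes to the right and down, at radius r is drawn at 1 + k1 r^2 times it, then the intrinsics apply), "rvec" (rotation vector, rad) and "tvec" (3), from world to camera coordinates, as OpenCV has them; the wrist camera has in their place "T_tool_cam" (4x4, takes a point from camera to tool coordinates, whose origin is the TCP and whose axes are the flange's). Camera axes: x right, y down, z forward; pixel columns grow to the right and rows downward; lengths in mm; the calibration is good to about 2 mm. A picture is of the moment at which its call begins: read the wrist's pose just before it. camera_model takes no time and is no camera call.
A pose or a line that the arm cannot do raises robot.Unreachable and nothing moves.
- order.finish_job(): hands the job in; it is judged then, once.
The state is a dict: "time": time; "joint_positions": joint angles; "joint_velocities": joint speeds; "joint_torque": joint torques, N m; "position": TCP position; "tcp_rot": TCP orientation; "ft_force": force on the tool from outside, world axes, zero at the start; "ft_torque": the same for the moment, N m; "finger_gap": finger opening in mm; "finger_force": force on a finger pad.
Only numpy, scipy, OpenCV 4.12 (cv2) and the standard library are available. Lean on these libraries where they do the work, as an engineer would, in place of code of your own. Each camera call takes 0.05 s, during which the arm holds its last target. There are 200 camera calls.

## Working session

There is one attempt and no reset: what is moved stays moved. The work goes in short steps, each a Python script; the robot and the scene stay as the last script left them, time stands still between calls to the robot, and variables do not carry over. Pictures are saved under pics/ and viewed, at most 10 in all, crops included, and the job is handed in when it is done.

```bash
ls; mkdir -p pics; python3 - <<'E'
from plant import robot, eoat, planner, vision, order
import cv2
for n in("scene","side"):
    im=vision.grab_frame(n); cv2.imwrite(f"pics/{n}0.png",im[:,:,::-1]); print(n,vision.camera_model(n))
print(vision.camera_model("wrist")); s=robot.observe(); print(s, robot.grasp_offset)
E
```

```text
pics
scene {'fx': 621.3436869696919, 'fy': 621.3436869696919, 'cx': 306.6668940991113, 'cy': 250.79682256167388, 'k1': -0.2001438928874599, 'rvec': array([ 0.91909745, -2.55378787,  1.03848721]), 'tvec': array([ 466.06965123,  259.90376105, 1007.98572345])}
side {'fx': 517.530141269066, 'fy': 517.530141269066, 'cx': 321.9019629768364, 'cy': 243.18544947832342, 'k1': -0.025861057560312803, 'rvec': array([ 0.20038888, -2.61903208,  1.52919202]), 'tvec': array([ 553.7259819 ,   74.76229888, 1161.35372362])}
{'fx': 383.6993182712063, 'fy': 383.6993182712063, 'cx': 321.79908204883566, 'cy': 236.96272832236545, 'k1': -0.05251408196102848, 'T_tool_cam': array([[-8.02326327e-04, -9.54289720e-01, -2.98882060e-01,
         7.67544968e+01],
       [ 9.99999620e-01, -8.67353194e-04,  8.49171558e-05,
         4.09606446e-01],
       [-3.40271878e-04, -2.98881879e-01,  9.54290054e-01,
        -1.43825358e+02],
       [ 0.00000000e+00,  0.00000000e+00,  0.00000000e+00,
         1.00000000e+00]])}
{'time': 0.1, 'joint_positions': array([-8.67908359e-01,  3.59315768e-01,  1.11530722e-02, -2.83083778e-04,
       -1.22411429e+00, -2.88096072e-01]), 'joint_velocities': array([-0.00036927, -0.00055911,  0.00282474,  0.0010367 ,  0.00082417,
       -0.00155783]), 'joint_torque': array([-2.77671432e-03, -5.84765267e+01,  2.94105953e+01,  6.95463628e+00,
       -3.27143454e-03,  2.52977884e-06]), 'position': array([ 271.81515462, -617.38089726,  230.46276802]), 'tcp_rot': array([-2.34920804e-04, -2.05865135e-01,  9.78580084e-01,  7.14571193e-04]), 'ft_force': array([0.385016 , 0.2803858, 0.299228 ]), 'ft_torque': array([ 0.03624955,  0.04155571, -0.07510521]), 'finger_force': 0.0, 'finger_gap': 85.33535312469523} 18.700000000000003
```

View pics/scene0.png

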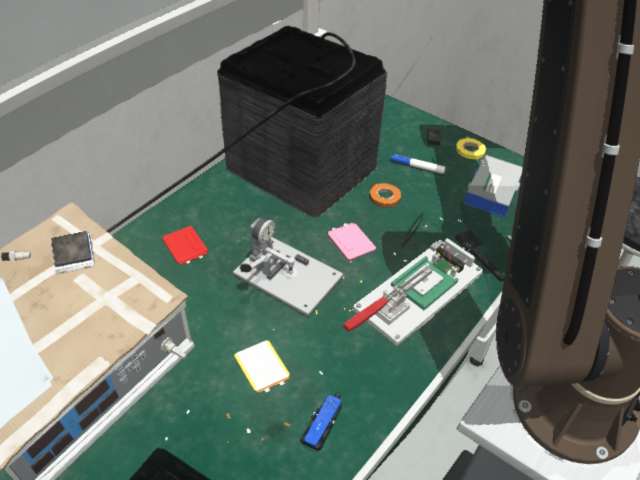

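View pics/side0.png

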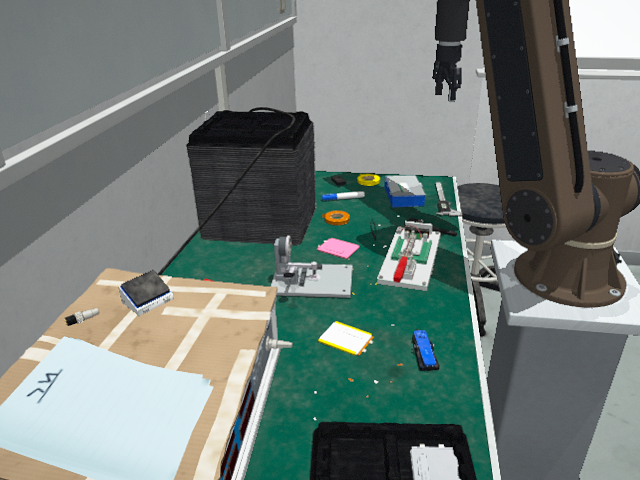

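The candidates are the white/yellow cell at scene (262,366), the pink one at (352,240) and the red one at (186,245). Only the white one with yellow edges fits the description. I'll confirm it in one enlarged crop, together with the gauge.

```bash
cat > h.py <<'E'
import numpy as np, cv2
from scipy.spatial.transform import Rotation as R
from plant import robot, eoat, planner, vision, order
def cam(n):
    m=vision.camera_model(n)
    if n=="wrist":
        s=robot.observe(); q=s["tcp_rot"]; T=np.eye(4); T[:3,:3]=R.from_quat([q[1],q[2],q[3],q[0]]).as_matrix(); T[:3,3]=s["position"]
        W=T@m["T_tool_cam"]; m["Rc"]=W[:3,:3]; m["C"]=W[:3,3]
    else:
        r=cv2.Rodrigues(m["rvec"])[0]; m["Rc"]=r.T; m["C"]=-r.T@m["tvec"]
    return m
def ray(m,px):
    K=np.array([[m["fx"],0,m["cx"]],[0,m["fy"],m["cy"]],[0,0,1.]]); d=np.array([m["k1"],0,0,0,0])
    u=cv2.undistortPoints(np.float64(px).reshape(-1,1,2),K,d).reshape(-1,2)
    return np.c_[u,np.ones(len(u))]@m["Rc"].T
def onz(m,px,z):
    v=ray(m,px); return (m["C"]+v*((z-m["C"][2])/v[:,2])[:,None])
def proj(m,P):
    K=np.array([[m["fx"],0,m["cx"]],[0,m["fy"],m["cy"]],[0,0,1.]]); r=m["Rc"].T
    return cv2.projectPoints(np.float64(P).reshape(-1,1,3),cv2.Rodrigues(r)[0],-r@m["C"],K,np.array([m["k1"],0,0,0,0]))[0].reshape(-1,2)
def down(yaw):  # tool z down; tool x axis at world angle yaw
    q=(R.from_euler("z",yaw)*R.from_euler("x",np.pi)).as_quat(); return np.array([q[3],q[0],q[1],q[2]])
E
python3 - <<'E'
from h import *
a=cv2.imread("pics/scene0.png");b=cv2.imread("pics/side0.png")
o=np.zeros((576,800,3),np.uint8)
o[:576,:396]=cv2.resize(a[212:404,220:352],None,fx=3,fy=3,interpolation=2)
o[:390,400:796]=cv2.resize(b[230:360,260:392],None,fx=3,fy=3,interpolation=2)
cv2.imwrite("pics/c1.png",o)
# cell by colour: yellow/white near
for n,im,roi,in (("scene",a,(225,330,300,400)),("side",b,(310,310,385,365))):
    m=cam(n); x0,y0,x1,y1=roi
    c=im[y0:y1,x0:x1].astype(int); mask=((c[...,2]>150)&(c[...,1]>120)).astype(np.uint8)
    cs=max(cv2.findContours(mask,0,1)[0],key=cv2.contourArea); r=cv2.boxPoints(cv2.minAreaRect(cs))+[x0,y0]
    w=onz(m,cs.reshape(-1,2)+[x0,y0],5.5)[:,:2]; rr=cv2.minAreaRect(w.astype(np.float32)); print(n,rr,cv2.boxPoints(rr).round(1).tolist())
E
```

```text
scene ((466.3147888183594, 284.944580078125), (68.02474975585938, 94.64049530029297), 68.17649841308594) [[409.70001220703125, 271.0], [497.6000061035156, 235.8000030517578], [522.9000244140625, 298.8999938964844], [435.0, 334.1000061035156]]
side ((465.2201843261719, 285.079833984375), (69.5921859741211, 94.30835723876953), 68.4209976196289) [[408.6000061035156, 270.1000061035156], [496.29998779296875, 235.39999389648438], [521.9000244140625, 300.1000061035156], [434.20001220703125, 334.79998779296875]]
```

View pics/c1.png

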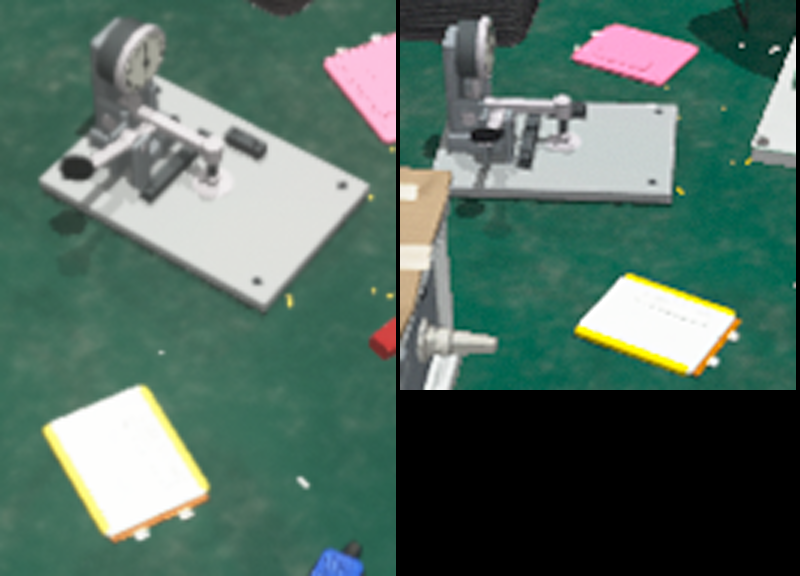

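The crop shows the white, yellow-edged cell with tabs at its near end (scene ~(267,390)). The gauge pad is at scene (246,267), the foot at (291,271), the back fence at about (277,269) and the side fence at (302,259). Next I'll compute the gauge pose.

```bash
python3 - <<'E'
from h import *
S=cam("scene");D=cam("side")
s=lambda x,y:(220+x/3,212+y/3); d=lambda x,y:(260+(x-400)/3,230+y/3)
A=onz(S,[s(369,185),s(263,302),s(40,181)],12)[:,:2]; print("FR FL BL scene",A.round(1))
B=onz(D,[d(677,104),d(672,196),d(436,192)],12)[:,:2]; print("side",B.round(1))
for c in(A,B):
    print(np.linalg.norm(c[0]-c[1]),np.linalg.norm(c[2]-c[1]),np.degrees(np.arctan2(*(c[2]-c[1])[::-1])),np.degrees(np.arctan2(*(c[1]-c[0])[::-1])),(c[0]+c[2])/2)
print("foot",onz(S,[s(211,188)],12),onz(D,[d(565,140)],12))
print("pad",onz(S,[s(77,165)],69),onz(D,[d(488,133)],69))
print("sidefence ends",onz(S,[s(228,133),s(265,153)],12))
print("backfence ends",onz(S,[s(146,200),s(200,150)],12))
E
```

```text
FR FL BL scene [[485.4  32.4]
 [477.5 149.4]
 [648.3 165.2]]
side [[484.2  32.1]
 [473.6 155.2]
 [640.6 172.8]]
117.31433924200246 171.4895958914254 5.263500370599204 93.85840771521845 [566.81470814  98.77328533]
123.46419478203514 167.9287548094038 6.034298563618804 94.91720958270764 [562.38725883 102.47398586]
foot [[560.91365673  99.26553864  12.        ]] [[561.30032463  93.84115333  12.        ]]
pad [[601.727487   175.86764303  69.        ]] [[598.33699524 178.23268142  69.        ]]
sidefence ends [[583.49283243  55.33718364  12.        ]
 [553.75620748  53.57007879  12.        ]]
backfence ends [[585.77968443 133.51998123  12.        ]
 [587.65161831  78.67833321  12.        ]]
```

```bash
python3 - <<'E'
from h import *
q=down(np.radians(185)); print(planner.ik([510,100,160],q),planner.ik([510,100,160],down(np.radians(5))))
robot.move_ptp([510,100,160],q); robot.wait(0.3); m=cam("wrist"); im=vision.grab_frame("wrist")
import pickle; pickle.dump((m,im),open("w1.pkl","wb")); cv2.imwrite("pics/w1.png",im[:,:,::-1]); print(robot.observe()["time"],robot.observe()["position"])
g=lambda x,y,z:[566+.9962*x-.0872*y,100+.0872*x+.9962*y,z]
print(proj(m,[g(-88,-60,12),g(-88,60,12),g(88,60,12),g(40,75,69)]).round())
E
```

```text
[ 5.71609658e-01  1.64481650e-01 -4.28250310e-01 -4.44089210e-16
 -9.78064367e-01 -2.05513952e+00] [ 5.71609658e-01  1.64481650e-01 -4.28250310e-01  4.44089210e-16
 -9.78064367e-01  1.08645313e+00]
3.1333 [510.0618356   99.79469671 159.95916318]
[[237. 179.]
 [394. 178.]
 [383. 373.]
 [419. 367.]]
```

View pics/w1.png

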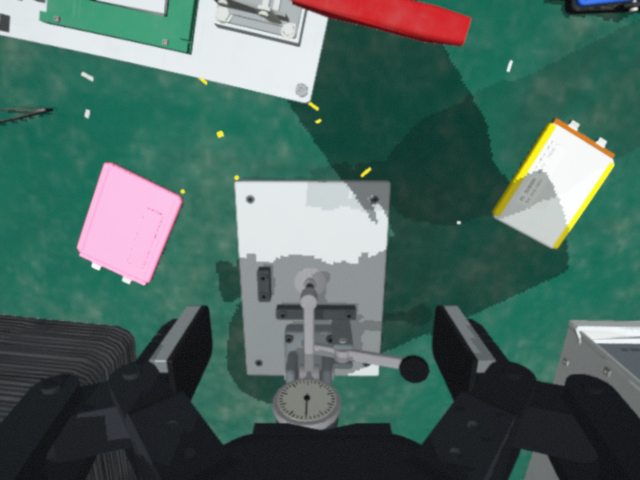

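The wrist view shows the plate corners at (235,182), (390,182) and (379,375). The back fence spans about (276–357, 305), the side fence's face is at x≈271 for y 266–300, and the pad is at (413,369). The cell is at (555,185), with tabs at its near end.

```bash
python3 - <<'E'
from h import *
import pickle; m,im=pickle.load(open("w1.pkl","rb"))
c=onz(m,[(235,182),(390,182),(379.5,376),(246,376)],12)[:,:2]; print(c.round(1))
for a,b in((0,1),(1,2),(3,2),(0,3)): v=c[b]-c[a]; print(np.linalg.norm(v).round(1),np.degrees(np.arctan2(v[1],v[0])).round(2))
print("centre",c.mean(0)); print("pad",onz(m,[(413,369)],69))
print("side f top",onz(m,[(271,266),(271,300)],22)); print("back top",onz(m,[(276,304.5),(357,304.5)],22)); 
# cell by wrist
x0,y0,x1,y1=485,110,625,255; cc=im[y0:y1,x0:x1].astype(int)
mask=((cc[...,0]>110)&(cc[...,0]>=cc[...,1]*0.9)&(cc[...,0]>cc[...,1]-80)).astype(np.uint8); cs=max(cv2.findContours(mask,0,1)[0],key=cv2.contourArea)
rr=cv2.minAreaRect(onz(m,cs.reshape(-1,2)+[x0,y0],5.5)[:,:2].astype(np.float32)); print(rr,cv2.boxPoints(rr).round(1).tolist())
x0,y0,x1,y1=225,170,400,400
o=cv2.resize(im[y0:y1,x0:x1],None,fx=2.6,fy=2.6,interpolation=2); cv2.imwrite("pics/w1c.png",o[:,:,::-1])
E
```

```text
[[486.3  31.3]
 [476.1 149.5]
 [651.7 164.8]
 [662.2  44.1]]
118.6 94.9
176.2 4.99
121.2 94.98
176.4 4.15
centre [569.06181626  97.4050089 ]
pad [[601.13334295 174.35949934  69.        ]]
side f top [[548.71911915  63.12974582  22.        ]
 [578.42157371  64.46185867  22.        ]]
back top [[582.13193762  68.71582997  22.        ]
 [576.4441214  134.59841966  22.        ]]
((466.1880798339844, 283.8843994140625), (68.34378051757812, 92.55967712402344), 68.2283706665039) [[410.5, 269.29998779296875], [496.5, 235.0], [521.7999877929688, 298.5], [435.8999938964844, 332.79998779296875]]
```

View pics/w1c.png

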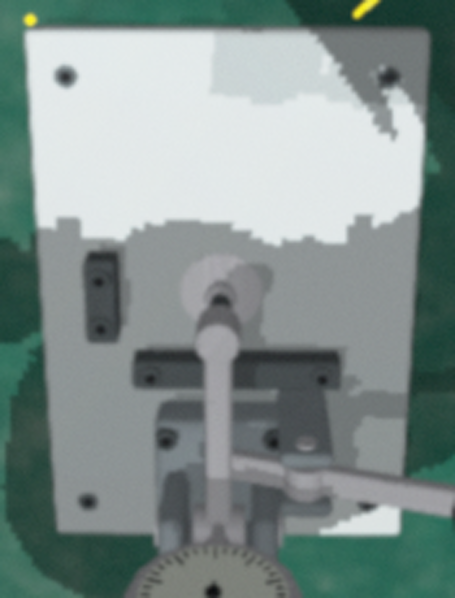

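```bash
cat >> h.py <<'E'
YAW=np.radians(4.9)
def G(x,y,z): c,s=np.cos(YAW),np.sin(YAW); return np.array([568+c*x-s*y,98+s*x+c*y,z])
E
python3 - <<'E'
from h import *
q=down(YAW+np.pi)
eoat.set_gripper(0)
robot.move_ptp(G(40,79,110),q); robot.move_linear(G(40,79,78),velocity=100); robot.wait(.2)
f0=robot.observe()["ft_force"]
r=robot.move_linear(G(40,83,33),velocity=40,threshold=14); s=robot.observe(); print(r,s["position"],s["ft_force"]-f0,s["time"],s["finger_gap"])
robot.move_linear(G(40,83,120),velocity=150)
robot.move_ptp(G(-60,10,170),q); robot.wait(.2); m=cam("wrist"); im=vision.grab_frame("wrist")
import pickle; pickle.dump((m,im),open("w2.pkl","wb")); cv2.imwrite("pics/w2.png",im[:,:,::-1]);print(robot.observe()["time"])
E
```

```text
True [601.45243573 183.16355352  41.48367639] [-4.51917037  0.58234694 12.52819475] 6.0333 0.23436242114625228
7.55
```

View pics/w2.png

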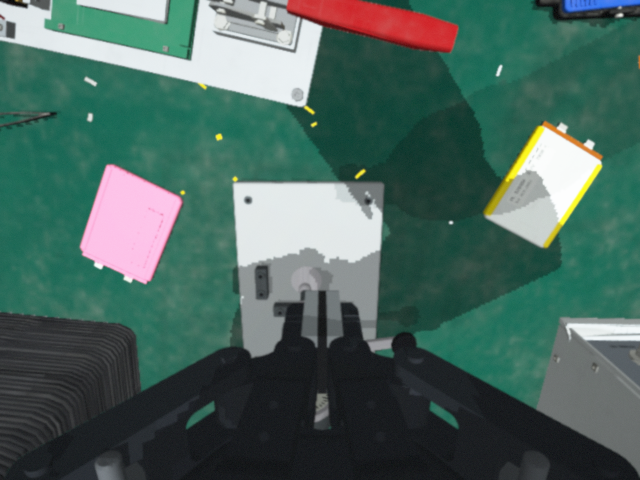

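The foot now reads lifted in the image, with the pad at (404,342). Next I'll check the pad height, measure the fingertip offset on the bench at 66 mm opening, and then grasp the cell.

```bash
python3 - <<'E'
from h import *
import pickle; m,im=pickle.load(open("w2.pkl","rb")); print("pad",onz(m,[(404,342)],42),G(40,79,42), "if up at same ray z69",onz(m,[(404,342)],69),G(40,75,69))
q=down(YAW+np.pi)
eoat.set_gripper(67); print("gap",robot.observe()["finger_gap"])
robot.move_ptp([440,190,60],q); robot.move_linear([440,190,20],velocity=100); robot.wait(.15)
r=robot.move_linear([440,190,-20],velocity=25,threshold=4); z=robot.observe()["position"][2]; print(r,z,robot.observe()["ft_force"])
robot.move_linear([440,190,60],velocity=150); eoat.set_gripper(85)
a=np.radians(-21.7);u=np.array([np.cos(a),np.sin(a)]); p=np.array([466,284.6])-22*u; qc=down(a+np.pi)
robot.move_ptp([*p,60],qc); robot.wait(.1); m=cam("wrist"); im=vision.grab_frame("wrist"); cv2.imwrite("pics/w3.png",im[:,:,::-1]); pickle.dump((m,im),open("w3.pkl","wb"))
print(robot.observe()["time"],robot.observe()["position"],p)
E
```

```text
pad [[598.80344021 178.24867645  42.        ]] [601.10587492 180.12795532  42.        ] if up at same ray z69 [[582.09689312 170.14679726  69.        ]] [601.44754261 176.14257414  69.        ]
gap 66.85109216465274
True -6.820310810872605 [-1.47313066 -0.41149776  8.64719893]
12.3083 [445.3672145  291.81822911  59.85711416] [445.55908343 292.73442866]
```

View pics/w3.png

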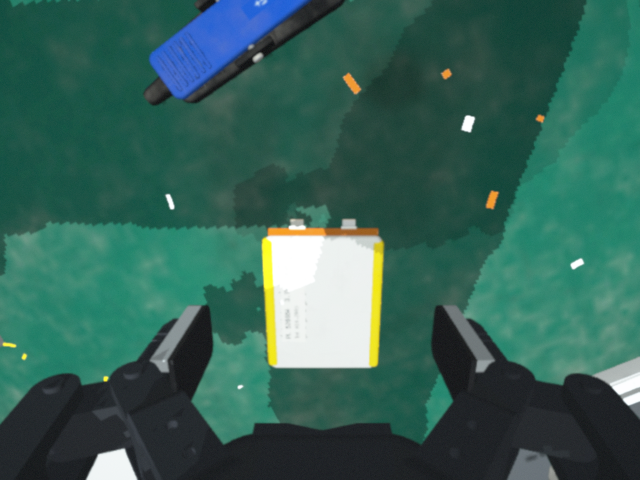

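The cell is centred between the fingers: tab end at row 232, plain end at row 367, mid column 323. I'll grip it, lift it and carry it to the pre-entry pose.

```bash
python3 - <<'E'
from h import *
import pickle
a=np.radians(-21.7);u=np.array([np.cos(a),np.sin(a)]); p=np.array([466,284.6])-22*u; q=down(YAW+np.pi)
robot.move_linear([*p,-5.2],velocity=80); s=robot.observe(); print(s["position"],s["ft_force"])
eoat.set_gripper(58); s=robot.observe(); print(s["finger_gap"],s["finger_force"],s["ft_force"],s["position"])
robot.move_linear([*p,70],velocity=100); s=robot.observe(); print("lift",s["finger_gap"],s["finger_force"])
# pre-entry: plain end 60 mm before the back fence, 6 mm clear of side fence
X=12-68.5; Y=-33.7+32.5
robot.move_ptp(G(X-60,Y+6,70),q); robot.move_linear(G(X-60,Y+6,-5.2+12+5),velocity=100); robot.wait(.2)
m=cam("wrist"); im=vision.grab_frame("wrist"); cv2.imwrite("pics/w4.png",im[:,:,::-1]); pickle.dump((m,im),open("w4.pkl","wb"))
s=robot.observe(); print(s["time"],s["position"],G(X-60,Y+6,0),s["ft_force"],s["finger_gap"])
E
```

```text
[445.79342069 292.9696681   -4.86268678] [-0.1174233  -0.17914894 -0.04708472]
62.00623420605499 62.658852338790894 [-3.50067864 -1.97770429 10.53012599] [445.78207216 293.02428271  -3.93749251]
lift 61.899579564988436 65.26293396949768
16.3333 [451.88278055  93.09134412  12.35645661] [451.51577176  92.83138588   0.        ] [-0.46663667 -0.08820067 -1.72124888] 62.41340043919324
```

View pics/w4.png

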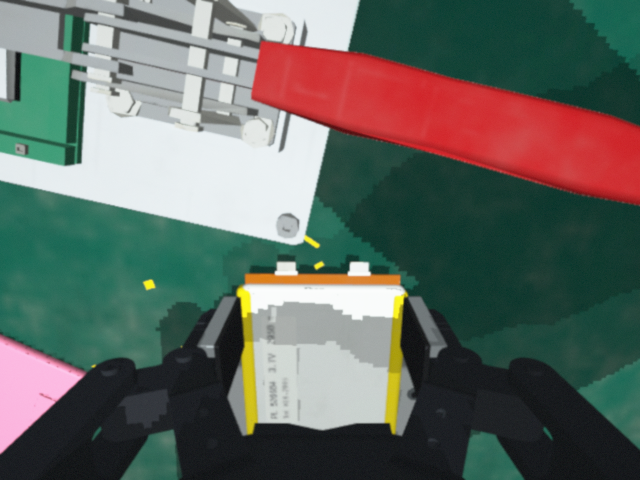

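The cell is held square, with its tabs toward the robot and the plain end forward. Now I'll bring it under the foot, touch down, push to the back fence and then to the side fence.

```bash
python3 - <<'E'
from h import *
import pickle
X=12-68.5; Y=-33.7+32.5
Rg=R.from_euler("z",-YAW).as_matrix()
def st(t):
    s=robot.observe(); d=s["position"]-np.array([568,98,0]); print(t,"t",round(s["time"],2),"gpos",(Rg@d).round(2),"gF",(Rg@s["ft_force"]).round(2),"gap",round(s["finger_gap"],1))
    return Rg@d
robot.move_linear(G(X-11,Y+5,12.3),velocity=80); robot.wait(.2); st("in")
r=robot.move_linear(G(X-11,Y+5,4),velocity=15,threshold=2.5); g=st(f"down {r}")
z=g[2]+0.5
robot.move_linear(G(X-11,Y+5,z),velocity=20); robot.wait(.2); st("up .5")
r=robot.move_linear(G(X+8,Y+5,z),velocity=15,threshold=4); g=st(f"back {r}")
robot.wait(.3); g=st("hold")
r=robot.move_linear(G(g[0],Y-8,z),velocity=15,threshold=4); g=st(f"side {r}"); robot.wait(.3); st("hold")
m=cam("wrist"); im=vision.grab_frame("wrist"); cv2.imwrite("pics/w5.png",im[:,:,::-1]); pickle.dump((m,im),open("w5.pkl","wb"))
for n in("scene","side"): cv2.imwrite(f"pics/{n}5.png",vision.grab_frame(n)[:,:,::-1])
E
```

```text
in t 17.3 gpos [-67.9    3.8   12.36] gF [-0.42  0.47 -0.82] gap 61.9
down True t 17.68 gpos [-67.41   3.94   8.2 ] gF [-1.7   0.1   5.71] gap 61.8
up .5 t 18.13 gpos [-67.57   3.77   8.57] gF [ 0.81 -0.43 -0.06] gap 62.1
back True t 19.05 gpos [-53.68   3.58   8.25] gF [0.33 0.37 2.68] gap 62.3
hold t 19.35 gpos [-53.71   3.57   8.23] gF [1.25 0.76 3.8 ] gap 62.3
side True t 19.87 gpos [-54.15  -2.52   8.24] gF [-1.79  1.99  3.08] gap 62.0
hold t 20.17 gpos [-54.12  -2.44   8.25] gF [-2.17  0.79  3.41] gap 62.0
```

```bash
python3 - <<'E'
from h import *
a=cv2.imread("pics/scene5.png");b=cv2.imread("pics/side5.png");w=cv2.imread("pics/w5.png")
o=np.zeros((580,800,3),np.uint8)
o[:300,:400]=cv2.resize(a[225:325,225:358],(400,300),interpolation=2)
o[:300,400:]=cv2.resize(b[225:312,255:371],(400,300),interpolation=2)
o[300:,:400]=cv2.resize(w[240:464,160:480],(400,280),interpolation=2)
cv2.imwrite("pics/c5.png",o)
E
```

```text
(no output)
```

View pics/c5.png

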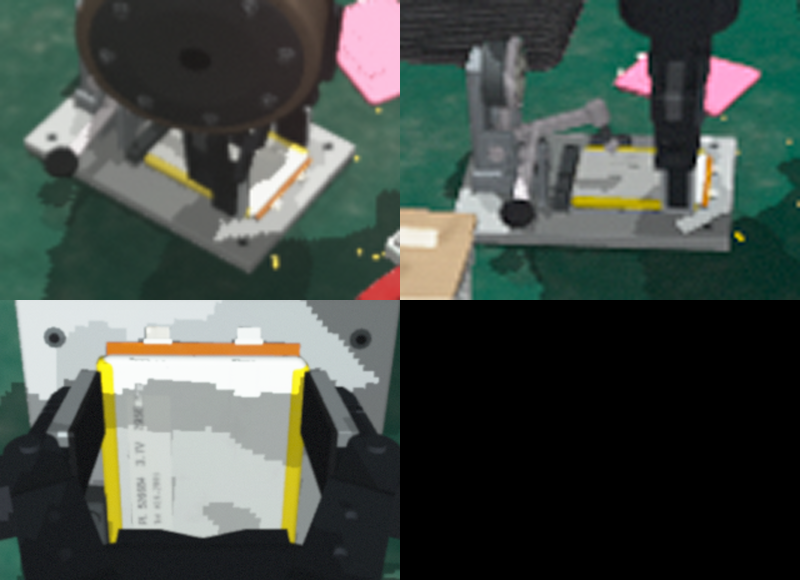

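The foot is up, the lever is down, and the cell lies against or close to the back fence. I'll check contact by stepping the targets and watching force and position.

```bash
cat >> h.py <<'E'
Rg=R.from_euler("z",-YAW).as_matrix()
def st(t):
    F=[];P=[]
    for _ in range(5): robot.wait(.05); s=robot.observe(); F.append(Rg@s["ft_force"]); P.append(Rg@(s["position"]-np.array([568,98,0])))
    g=np.mean(P,0); print(t,"t",round(s["time"],2),"gpos",g.round(2),"gF",np.mean(F,0).round(2),"T",s["ft_torque"].round(2),"gap",round(s["finger_gap"],1)); return g,np.mean(F,0)
E
python3 - <<'E'
from h import *
g,F=st("start"); x,y,z=g; z=8.55
for i in range(5):
    x+=0.6; robot.move_linear(G(x,y,z),velocity=15); g,F=st(f"x cmd {x:.2f}")
    if F[0]<-6: break
y=g[1]
for i in range(5):
    y-=0.6; robot.move_linear(G(x,y,z),velocity=15); g,F=st(f"y cmd {y:.2f}")
    if F[1]>6: break
E
```

```text
start t 20.57 gpos [-53.73  -2.23   8.27] gF [-1.7  -0.9   1.55] T [-0.41  0.56 -0.  ] gap 62.1
x cmd -53.13 t 21.07 gpos [-53.56  -2.32   8.34] gF [-3.81  0.69 -0.16] T [0.13 1.46 0.12] gap 62.1
x cmd -52.53 t 21.57 gpos [-53.52  -2.41   8.28] gF [-5.95  1.73  1.25] T [0.54 2.25 0.2 ] gap 62.4
x cmd -51.93 t 22.07 gpos [-53.49  -2.43   8.26] gF [-8.37  2.93  3.02] T [0.91 3.19 0.29] gap 62.6
y cmd -3.03 t 22.57 gpos [-53.45  -2.7    8.26] gF [-9.73  6.64  3.1 ] T [2.19 3.75 0.42] gap 61.9
```

The back fence contact is firm. The y force could still be friction from the back fence, so I'll ease off in x, seat the cell on the side fence and then push x again.

```bash
python3 - <<'E'
from h import *
z=8.6; x=-54.3; y=-3.03
robot.move_linear(G(x,y,z),velocity=15); g,F=st("ease")
for i in range(4):
    y-=0.7; robot.move_linear(G(x,y,z),velocity=15); g,F=st(f"y cmd {y:.2f}")
    if F[1]>8: break
for i in range(6):
    x+=0.7; robot.move_linear(G(x,y,z),velocity=15); g,F=st(f"x cmd {x:.2f}")
    if F[0]<-6.5: break
E
```

```text
ease t 23.12 gpos [-53.63  -2.59   8.79] gF [-1.64  4.4   0.31] T [1.86 0.62 0.22] gap 62.2
y cmd -3.73 t 23.62 gpos [-53.65  -2.75   8.78] gF [-2.51  8.49 -0.05] T [3.13 1.23 0.33] gap 62.0
x cmd -53.60 t 24.12 gpos [-53.57  -2.78   8.62] gF [-4.65 10.01  0.52] T [3.58 2.   0.37] gap 62.1
x cmd -52.90 t 24.62 gpos [-53.49  -2.83   8.46] gF [-7.19 11.19  0.72] T [3.97 2.74 0.39] gap 62.0
```

Both contacts respond. To check squareness, I'll back off from the side fence, push x at a few small yaw offsets, and see where the pressure centre crosses the middle.

```bash
cat >> h.py <<'E'
def full(k=8):
    F=[];T=[];P=[]
    for _ in range(k):
        robot.wait(.04); s=robot.observe(); F.append(Rg@s["ft_force"]);T.append(s["ft_torque"][2]);P.append(Rg@(s["position"]-np.array([568,98,0])))
    return np.mean(P,0),np.mean(F,0),np.mean(T)
E
python3 - <<'E'
from h import *
z=8.8
for o in(-0.7,0,0.7,1.4):
    robot.move_linear(G(-55.5,0.3,z),frame=down(YAW+np.pi+np.radians(o)),velocity=20)
    p0,F0,T0=full(5)
    robot.move_linear(G(-52.0,0.3,z),velocity=15); p,F,T=full(6)
    dF=F-F0; print(o,p0.round(2),p.round(2),F.round(2),"dF",dF.round(2),"dT",round(T-T0,3),"d mm",round(1e3*(T-T0-.0655*dF[1])/-dF[0],1),round(robot.observe()["time"],1))
E
```

```text
-0.7 [-55.4    0.06   8.82] [-53.77  -0.2    8.3 ] [-6.16  1.54  1.45] dF [-5.85  1.82  2.02] dT 0.33 d mm 36.1 25.9
0 [-55.19   0.37   8.9 ] [-5.35e+01 -1.00e-02  8.31e+00] [-5.45  2.18  0.86] dF [-5.83  2.49  0.97] dT 0.294 d mm 22.4 27.0
0.7 [-55.22   0.36   8.9 ] [-53.68   0.06   8.3 ] [-6.14  3.34  2.02] dF [-5.91  3.2   2.73] dT 0.062 d mm -24.9 28.2
1.4 [-55.2    0.35   8.9 ] [-5.399e+01  2.000e-02  8.290e+00] [-7.25  3.46  2.54] dF [-7.04  3.7   3.14] dT 0.109 d mm -19.0 29.4
```

The square yaw is about +0.3°, where the pressure centre swaps corners. I'll do the final seating there with balanced pushes in alternating small steps.

```bash
python3 - <<'E'
from h import *
z=8.7; q=down(YAW+np.pi+np.radians(.3))
robot.move_linear(G(-54.5,-0.5,z),frame=q,velocity=20)
x,y=-53.2,-0.5
robot.move_linear(G(x,y,z),velocity=15); print(full(3))
for y in(-2.2,-3.0): robot.move_linear(G(x,y,z),velocity=15)
for i in range(10):
    p,F,T=full(4); print(round(x,2),round(y,2),p.round(2),F.round(2),round(T,2),round(robot.observe()["time"],1))
    a,b=F[0]>-7,F[1]<7
    if not(a or b): break
    if a: x+=.4
    if b: y-=.4
    robot.move_linear(G(x,y,z),velocity=15)
robot.wait(.5); p,F,T=full(4); print(p,F,T,robot.observe()["finger_gap"])
a=vision.grab_frame("scene");b=vision.grab_frame("side");o=np.zeros((580,800,3),np.uint8)
o[:300,:400]=cv2.resize(a[225:325,225:358],(400,300),interpolation=2)
o[:300,400:]=cv2.resize(b[225:312,255:371],(400,300),interpolation=2)
w=vision.grab_frame("wrist");o[300:,:400]=cv2.resize(w[240:464,160:480],(400,280),interpolation=2)
cv2.imwrite("pics/c6.png",o[:,:,::-1])
E
```

```text
(array([-53.56725315,  -0.64381305,   8.52130851]), array([-2.56333747,  1.03273946, -0.83713168]), np.float64(0.017146401944966038))
-53.2 -3.0 [-53.54  -2.78   8.58] [-4.32  3.91 -0.4 ] 0.11 30.7
-52.8 -3.4 [-53.52  -2.87   8.52] [-6.82  6.93  0.39] 0.2 31.1
-52.4 -3.8 [-53.49  -2.97   8.45] [-9.22 10.29  1.37] 0.23 31.5
[-53.5077777   -2.98130502   8.43190152] [-9.09656974 10.43936681  1.65486489] 0.24293868534412377 62.528104050494676
```

View pics/c6.png

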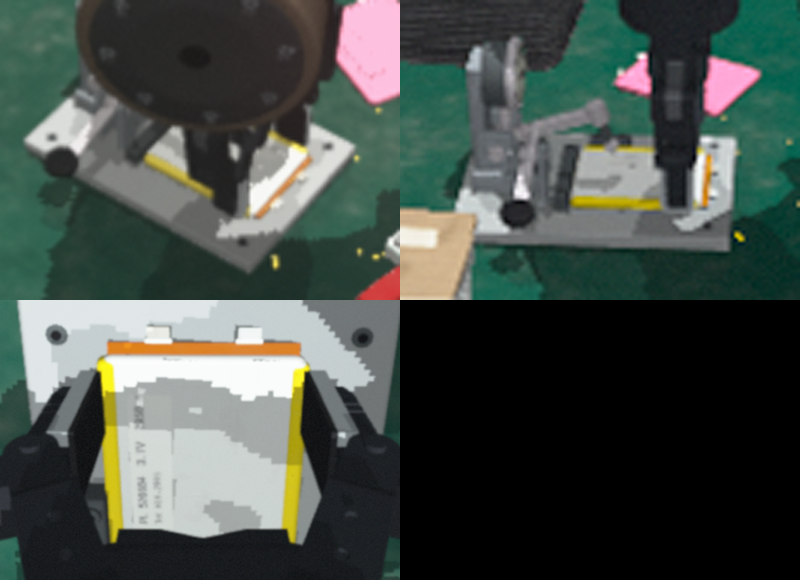

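The cell is in the corner with the foot up and the lever down. I'll ease the push to about 6–7 N, settle the cell onto the plate and hand in.

```bash
python3 - <<'E'
from h import *
robot.move_linear(G(-52.75,-3.4,8.35),velocity=10); robot.wait(.3); print(full(5))
print(order.finish_job())
E
```

```text
(array([-53.50731844,  -2.85726981,   8.27704972]), array([-8.05908454,  7.54437755,  2.58248983]), np.float64(0.12153595423907278))
the job is handed in; nothing more can be done
None
```

I handed the job in at about 33 s on the robot clock, with the lever pushed right down and the foot up. The cell was still gripped flat on the plate, plain end to the back fence, pushed with about 8 N against the back fence and 7.5 N against the side fence; I have not seen the verdict.

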